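# Set the load valve of a pump test stand and hold it

## Robot

A 6-joint arm with a two-finger parallel gripper is mounted at the origin on the work surface. World frame = base frame: x ahead of the robot, y to its left, z up, the work surface at z = 0. Lengths are in mm, angles in degrees, forces in N, time in s.
With the tool pointing down it reaches from about 350 to 925 mm from the base axis. Payload 6.4 kg.
Tool frame: the origin (TCP) lies midway between the tips of the shut fingers; the grasp point (between the pads) lies 19 mm behind it; z points along the fingers, y is the direction in which the jaws open and shut (so a half turn about z gives the same grasp; the last joint's range is limited). The gripper opens to 85 mm and grips with 20 to 120 N. Pads are 22 mm wide; open, the fingers measure 114 mm over their backs; the gripper's body (76 mm by 85 mm) begins 54 mm behind the grasp point. The pads swing forward as they close: fully open they stand 13 mm farther back than shut.
Start: joints at [62.504, 14.043, 89.255, -0, 76.702, -9.975], TCP at [195.684, 619.856, 231.29] pointing down, gripper open.
Joint ranges: [-179.41, 179.41], [-58.25, 129.5], [7.25, 145.43], [-54.29, 234.29], [11.92, 165.04], [-157.13, 157.13]. Speed limits (degrees/s): [147.25, 147.25, 180, 180, 180, 180].

## Interface

Orientations are given as [roll, pitch, yaw] about the fixed x, y, z axes, in that order (R = Rz(yaw) Ry(pitch) Rx(roll)).
In Python, from rig import ctrl, cams, nets gives the robot as it stands.
- The arm moves only by the shell command python3 -m inch 'ROWS'. ROWS is a JSON object of lists of equal length, an entry for each row: "claw": the closure, from 0 (fully open) to 1 (shut); "offset": the shift along the tool's x, y, z in units of 50 mm (1.0 is 50 mm), a list of three; "delta_rot": the turn, a rotation vector about the tool's x, y, z in units of 5 degrees (1.0 is 5 degrees), a list of three. In form: {"claw": [claw, ...], "offset": [[dx, dy, dz], ...], "delta_rot": [[rx, ry, rz], ...]}. A call has 1 to 12 rows; each row is the pose to reach, as a shift and turn from the pose commanded when the call began, along the tool's axes at that moment; what a row does not reach only later rows make up. A row lasts 1/10 s, in which the tool goes at most 50 mm and 8.59 degrees, less where a joint would pass 70% of its speed; a pose out of reach is approached as far as the arm can. A call with a gripper value outside its range is refused whole. The fingers move at their own pace and stop on an object; the grip force is fixed at half the most. Time passes only in rows, so rows that repeat a pose let the fingers close. It gives the time, the measured TCP pose, the force and the opening at its end, in the units of the state.
- ctrl.state(): the state, without advancing time (a new reading comes with each control period).
- cams.read_camera(name): name is "side" or "top"; returns the picture (420x560x3 uint8, red, green, blue); there is no depth.
- cams.calibration(name): a dict with "fx", "fy", "cx", "cy" (pixels), "k1" (the pictures are not rectified: a ray, as slopes to the right and down, at radius r is drawn at 1 + k1 r^2 times it, then the intrinsics apply), "world_to_cam" (4x4, takes a point from world to camera coordinates). Camera axes: x right, y down, z forward; pixel columns grow to the right and rows downward; lengths in mm; the calibration is good to about 2 mm. A picture is of the moment at which its call begins. calibration takes no time and is no camera call.
- ctrl.finish_job(): hands the job in, once; it reports no verdict.
Trained networks look in the newest picture that a camera, given by its name, has taken for a name from the list of things; names that differ only in an ending like _2 or _b are one class to them, and where a whole thing is asked for, a point or a joint stands for the part that bears it (a point fixed in the world has none). Each returns a list of dicts, best first, with "p" (0 to 1); they miss things now and then, are a little off and sometimes report something else, mostly with a low value. They report only what shows in the picture. A call takes as long as a camera call.
- nets.silhouettes(camera, query): "region" (420x560 bool, what is visible of it) and "point" ([column, row] in pixels, amid what is visible of it).
- nets.mark_of(camera, query): "point" ([column, row] in pixels: a listed point, or the origin of a listed thing).
The state is a dict: "time": time; "qpos": joint angles; "qd": joint speeds; "joint_efforts": joint torques, N m; "ee_pos": TCP position; "orientation": TCP orientation; "wrist_force": force on the tool from outside, world axes, zero at the start; "moment": the same for the moment, N m; "grip_width": opening from 0.0 (shut) to 1.0 (fully open).
Only numpy, scipy, OpenCV 4.12 (cv2) and the standard library are available. Lean on these libraries where they do the work, as an engineer would, in place of code of your own. Each camera call takes 0.05 s, during which the arm holds its last target.

## Task

Get the load valve of the hydraulic pump test stand ready: turn the clamp knob in front of the handwheel anticlockwise until it is fully slack, so that the wheel is free, then wind the wheel clockwise by its upright handle until the valve is shut against its stop. Back it off, anticlockwise, exactly two turns from the stop and keep the handle gripped there; you finish while still holding it, as the pump is started next. Leave the clamp slack, and do not push about the loose things on and around the stand.

Things in the scene. Friction and masses are not known exactly. Their poses are not given: they have to be found in the camera images.
- wheel_centre (a point): Centre of the valve's handwheel, on its upright spindle axis at rim height, 120 mm above the bench. Dark steel wheel, 124 mm across, three spokes, 12 mm thick rim with its top 126 mm above the bench. Below it on the spindle a bright lock disc, 124 mm across, 89 to 94 mm above the bench. Axes are the stand's: -x points from the spindle to the clamp knob, z up.
- handle_mid (a point): Middle of the wheel's upright handle: black plastic grip, 22 mm thick, 50 mm long, standing on the wheel 50 mm from the spindle axis, from 129 to 179 mm above the bench (this point: 154 mm). The grip turns freely on its pin, so it can be held from above and led round a 50 mm circle without turning the gripper. Its axes mean nothing.
- load_valve (a joint): Turn of the handwheel in rad: 0 is shut against the stop, growing as it opens, which is anticlockwise from above (6.283 a turn; far stop at 22). Starts a third of a turn to one turn open. Free, it needs about 3 N at the handle and stays where it is left; with the clamp tight the disc holds it (it slips only above 25 N).
- knob_grip (a point): Gripping point of the clamp knob: black T-bar, 44 mm long, 14 mm wide, 30 mm high (113 to 143 mm above the bench) on an upright stud 92 mm from the spindle on the stand's -x side; this point is on its axis, 130 mm above the bench. Below it a flat strap, top 107 mm above the bench. Turns with the knob: x along the bar, y across it, z up. At joint 0 the bar lies along the stand's x.
- clamp_knob (a joint): Turn of the clamp knob in rad: 0 is tight, growing anticlockwise from above to 1.6 (its stop), fully slack. Starts between 0 and 0.12. From about 0.7 on the lock disc is free. It takes about 0.1 N m to turn and stays where it is left.
- spanner: Loose bystander: steel open-ended spanner, 160 mm, lying on the stand's base plate in front of the tank.
- socket: Loose bystander: steel socket, 28 mm across, 36 mm high, upright on the base plate beside the clamp, on the pump side.
- grease_jar: Loose bystander: white jar with black lid, 56 mm across, 55 mm high, on the base plate behind the valve.
- tape_roll: Loose bystander: roll of brown tape, 100 mm across, 25 mm high, lying on the bench.
- screwdriver: Loose bystander: screwdriver, 200 mm, lying on the bench at the right.
- stand: The pump test stand, fixed to the bench at a place and yaw that vary; origin on the bench under the spindle. Base plate 250 (x) by 460 (y) by 12 mm. Along y the grey valve body and pipe; at -y a pump with pulley (to 122 mm high, 168 mm from the spindle), at +y a white tank (to 132 mm high, 172 mm away), at +x -y a gauge (to 122 mm high, 115 mm away).

How it is judged:
By the outcome, as a careful person would: the job done as asked, in the order asked, and still so for the second after the job is handed in, while the arm keeps its last pose, push and grip.
It also fails if it takes over 72 s, if anything falls off the work surface, if the arm or the gripper's body presses on something with over 40 N, if the wrist force passes 120 N, or if a joint passes its speed limit or range.

## Working session

There is one attempt and no reset: what is moved stays moved. The work goes in short steps, Python scripts to look and compute and a shell command to move; the robot and the scene stay as the last step left them, time stands still between calls to the robot, and variables do not carry over. Pictures are saved under pics/ and viewed, and the job is handed in when it is done.

```bash
ls; mkdir -p pics; python3 - <<'E'
from rig import ctrl,cams,nets
import cv2
s=ctrl.state(); print(s)
for c in("side","top"):
    im=cams.read_camera(c); cv2.imwrite(f"pics/{c}0.png",im[:,:,::-1]); k=cams.calibration(c); print(c,k)
    for q in("wheel_centre","handle_mid","knob_grip","stand"):
        print(q,[(d["p"],d["point"]) for d in nets.mark_of(c,q)[:3]])
E
```

```text
pics
{'time': 0.0, 'qpos': array([ 6.25049951e+01,  1.40826138e+01,  8.93265220e+01,  1.74959154e-03,
        7.67002768e+01, -9.97400295e+00]), 'qd': array([ 0.04169592, -0.03504625, -0.12041981, -0.00506709,  0.07311679,
       -0.09007215]), 'joint_efforts': array([-4.67122140e-05, -4.29512715e+01, -3.26126719e+01, -1.96523379e-04,
        5.41070403e-03, -9.49376727e-06]), 'ee_pos': array([195.39746205, 619.34778362, 230.18200133]), 'orientation': array([-1.79892536e+02, -2.06265835e-02,  1.62478575e+02]), 'wrist_force': array([-0.05424777,  0.92611205, -0.21361082]), 'moment': array([0.01010367, 0.01949635, 0.01319735]), 'grip_width': 1.000156565214727}
side {'fx': 386.57069538980977, 'fy': 386.57069538980977, 'cx': 282.6234932573925, 'cy': 216.06049432899735, 'k1': -0.012038644967052233, 'world_to_cam': array([[ 7.70903624e-01, -6.36866749e-01,  1.04089677e-02,
        -4.17348595e+02],
       [-3.70968750e-01, -4.62208195e-01, -8.05447560e-01,
         2.72710536e+02],
       [ 5.17773879e-01,  6.17061040e-01, -5.92575634e-01,
         1.00017379e+03],
       [ 0.00000000e+00,  0.00000000e+00,  0.00000000e+00,
         1.00000000e+00]])}
wheel_centre [(0.65, [277.8, 199.7])]
handle_mid [(0.42, [283.7, 185.8])]
knob_grip [(0.59, [252.8, 204.2])]
stand [(0.88, [277.2, 224.8])]
top {'fx': 474.14425778789973, 'fy': 474.14425778789973, 'cx': 276.1379496176901, 'cy': 209.93943630360974, 'k1': -0.09809316873420741, 'world_to_cam': array([[ 5.18619939e-03, -9.99823085e-01,  1.80804121e-02,
        -3.05307528e+01],
       [-9.87265174e-01, -7.99422484e-03, -1.58882247e-01,
         5.43843081e+02],
       [ 1.58998677e-01, -1.70261662e-02, -9.87131972e-01,
         1.57382358e+03],
       [ 0.00000000e+00,  0.00000000e+00,  0.00000000e+00,
         1.00000000e+00]])}
wheel_centre [(0.66, [254.2, 201.5])]
handle_mid [(0.59, [245.4, 188.9])]
knob_grip [(0.59, [241.9, 228.5])]
stand [(0.86, [252.0, 210.6])]
```

```bash
cat > h.py <<'E'
import numpy as np, cv2
from scipy.optimize import least_squares
from rig import ctrl,cams,nets
C={c:cams.calibration(c) for c in("side","top")}
def proj(c,p):
    k=C[c];q=k["world_to_cam"]@np.r_[p,1];s=q[:2]/q[2];s=s*(1+k["k1"]*(s@s));return np.array([k["fx"]*s[0]+k["cx"],k["fy"]*s[1]+k["cy"]])
def at_z(c,px,z):
    return least_squares(lambda a:proj(c,[a[0],a[1],z])-px,[550,0]).x
def tri(pa,pb):
    r=least_squares(lambda a:np.r_[proj("side",a)-pa,proj("top",a)-pb],[550,0,100]);return r.x,r.fun
E
python3 - <<'E'
from h import *
D=dict(wheel=([277.8,199.7],[254.2,201.5],120),handle=([283.7,185.8],[245.4,188.9],154),knob=([252.8,204.2],[241.9,228.5],130),stand=([277.2,224.8],[252.0,210.6],0))
for n,(a,b,z) in D.items(): print(n,tri(a,b),at_z("side",a,z),at_z("top",b,z))
for c in("side","top"):
    im=cv2.imread(f"pics/{c}0.png")
    im=im[100:300,130:400]
    cv2.imwrite(f"pics/{c}0z.png",cv2.resize(im,(800,592),interpolation=cv2.INTER_CUBIC))
E
```

```text
wheel (array([558.47542108,  46.26372297, 120.4155831 ]), array([ 0.16306582, -0.02520198, -0.09361303,  0.13775144])) [558.36311621  46.95873395] [559.00777602  45.97728081]
handle (array([598.71319281,  72.07407687, 144.10560895]), array([-1.13742094,  0.17888483,  0.64501308, -0.92656731])) [592.08300643  58.42327895] [593.60996592  73.61541141]
knob (array([476.06720088,  81.31057387, 118.27963158]), array([-1.96872072,  0.28228189,  1.06076404, -1.72867791])) [472.1860851   64.66264456] [469.00247152  84.0003741 ]
stand (array([551.63928261,  52.32526266,  16.46257589]), array([-2.03426954,  0.30903058,  1.16594526, -1.75746862])) [571.51586944  65.93189475] [548.0547377   56.85094732]
```

View pics/side0.png

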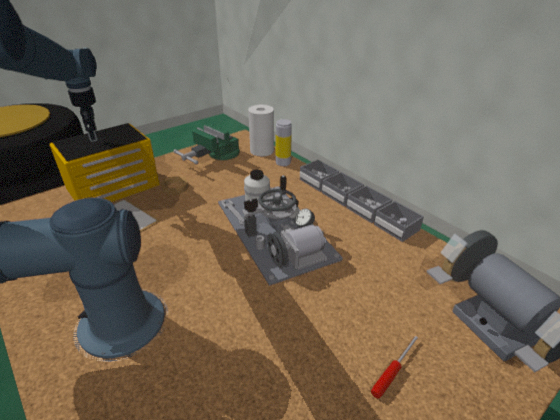

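View pics/top0.png

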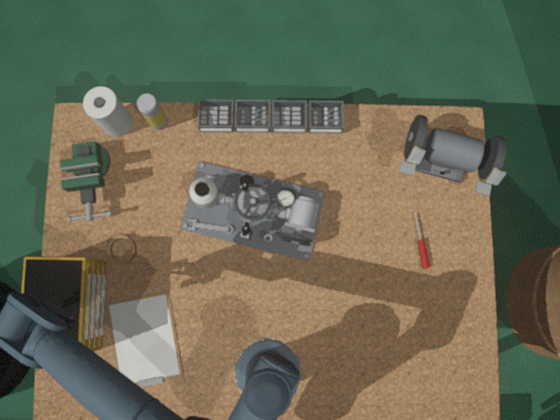

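View pics/side0z.png

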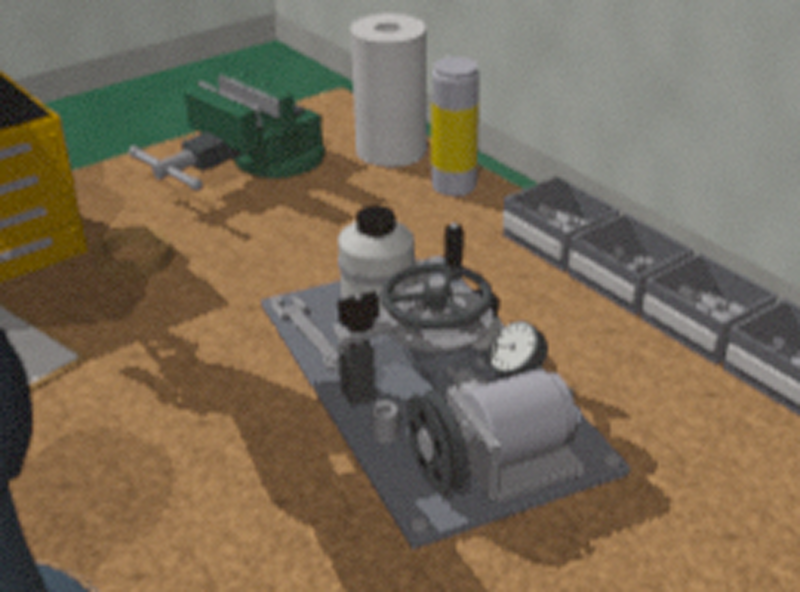

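View pics/top0z.png

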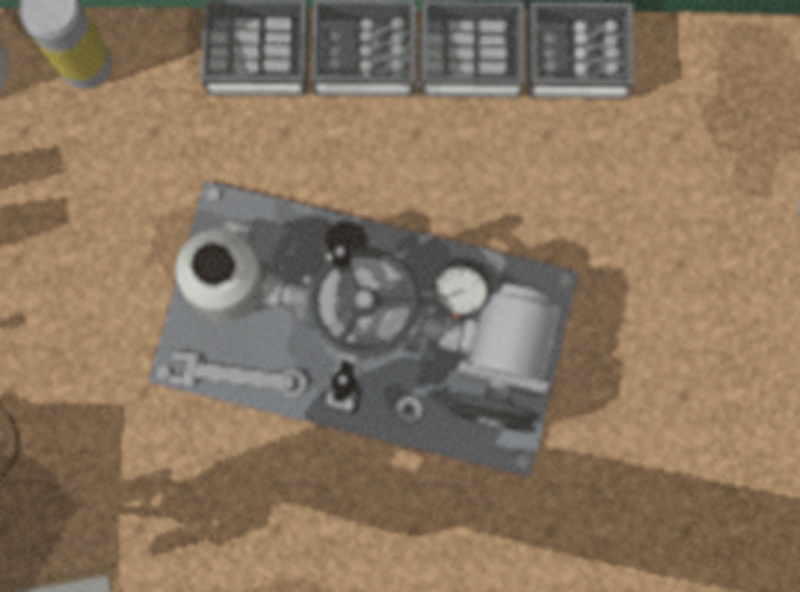

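```bash
python3 - <<'E'
from h import *
f=800/270
P=[[207,182],[578,272],[532,473],[153,380]]
W=[at_z("top",np.array(p)/f+[130,100],12) for p in P]
W=np.array(W);print(W, W.mean(0))
for i in range(4):
    d=W[(i+1)%4]-W[i];print(np.linalg.norm(d),np.degrees(np.arctan2(d[1],d[0])))
S=[[265,303],[415,545],[630,467]]
for p in S: print("side",at_z("side",np.array(p)/f+[130,100],12))
print("hub top",at_z("top",np.array([365,299])/f+[130,100],126),at_z("side",np.array([437,293])/f+[130,100],124))
print("wheel side rim",at_z("side",np.array([440,296])/f+[130,100],122))
print("handle top", at_z("side",np.array([454,226])/f+[130,100],179),at_z("side",np.array([454,246])/f+[130,100],154),at_z("side",np.array([454,265])/f+[130,100],129))
print("handle topcam", at_z("top",np.array([342,256])/f+[130,100],179),at_z("top",np.array([342,256])/f+[130,100],154))
print("knob",at_z("side",np.array([358,300])/f+[130,100],143),at_z("top",np.array([344,375])/f+[130,100],143))
E
python3 - <<'E'
import cv2
for c,(x,y) in dict(side=(225,160),top=(215,165)).items():
    im=cv2.imread(f"pics/{c}0.png")[y:y+80,x:x+80]
    cv2.imwrite(f"pics/{c}0zz.png",cv2.resize(im,(560,560),interpolation=cv2.INTER_CUBIC))
E
```

```text
[[ 720.91324477  243.48541067]
 [ 615.06403528 -199.02092062]
 [ 377.35285025 -143.03127032]
 [ 482.34366805  299.15704849]] [548.91844959  50.14756705]
454.99000909921836 -103.45259278904123
244.21598725629156 166.7463241712733
454.4816620253986 76.64332730035898
244.97913011549454 -13.135252963808476
side [481.27173182 292.75458605]
side [ 373.50816897 -147.07657504]
side [ 614.72740097 -200.57318816]
hub top [559.84246708  49.10630174] [556.77155185  46.60957863]
wheel side rim [557.52010526  42.35009514]
handle top [602.15406044  73.43802346] [601.82478513  72.59645575] [602.23919203  72.6527685 ]
handle topcam [596.4777023  72.4381417] [601.77416854  73.66664331]
knob [466.14915834  65.96266083] [473.74200596  70.03162479]
```

```bash
python3 - <<'E'
import cv2,numpy as np
cv2.imwrite("pics/both0.png",np.hstack([cv2.resize(cv2.imread(f"pics/{c}0zz.png"),(400,400)) for c in("side","top")]))
E
```

```text
(no output)
```

View pics/both0.png

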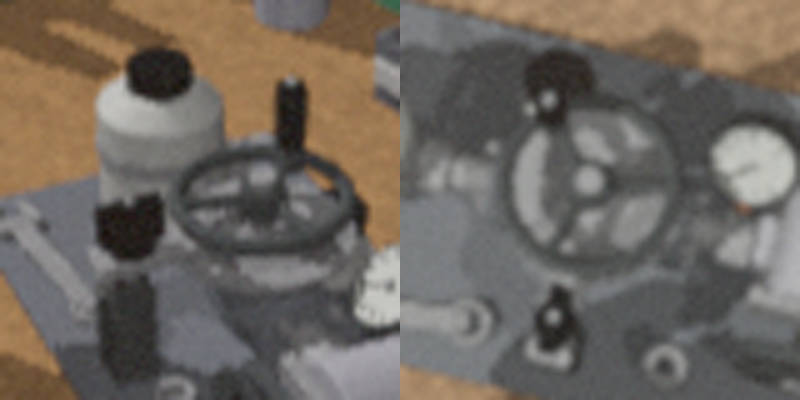

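```bash
cat >> h.py <<'E'
def off(cmd,tgt):  # cmd,tgt=(x,y,z,yaw), tool down
    a=np.radians(cmd[3]);d=np.array(tgt[:3])-cmd[:3]
    return np.round([(d[0]*np.cos(a)+d[1]*np.sin(a))/50,(d[0]*np.sin(a)-d[1]*np.cos(a))/50,-d[2]/50],3), -(tgt[3]-cmd[3])/5
def after(cmd,o,r):
    a=np.radians(cmd[3]);o=np.array(o)*50
    return np.array([cmd[0]+o[0]*np.cos(a)+o[1]*np.sin(a),cmd[1]+o[0]*np.sin(a)-o[1]*np.cos(a),cmd[2]-o[2],cmd[3]-5*r])
E
python3 -m inch '{"claw":[0,0,0,0,0,0,0,0,0,0,0,0],"offset":[[-4.2,-4.4,0],[-4.2,-4.4,0],[-4.2,-4.4,0],[-4.2,-4.4,0],[-4.2,-4.4,0],[-4.2,-4.4,0],[-4.2,-4.4,0],[-4.2,-4.4,0],[-4.2,-4.4,0],[-4.2,-4.4,0],[-4.2,-4.4,0],[-4.2,-4.4,0]],"delta_rot":[[0,0,17],[0,0,17],[0,0,17],[0,0,17],[0,0,17],[0,0,17],[0,0,17],[0,0,17],[0,0,17],[0,0,17],[0,0,17],[0,0,17]]}'
python3 - <<'E'
from h import *
c=after([195.684,619.856,231.29,162.479],[-4.2,-4.4,0],17);print(c)
print(off(c,[469,68.3,200,-10]))
E
```

```text
time: 1.7
ee_pos: [329.7, 346.9, 231.4]
orientation: [180.0, -0.0, 77.6]
wrist_force: [-0.2, 0.2, -0.7]
grip_width: 1.0
[329.70922751 346.84091179 231.29        77.479     ]
(array([-4.834,  3.927,  0.626]), np.float64(17.495800000000003))
```

```bash

python3 -m inch '{"claw":[0.3,0.3,0.3,0.3,0.3,0.3,0.3,0.3,0.3,0.3,0.3,0.3],"offset":[[-4.83,3.93,0.6],[-4.83,3.93,0.6],[-4.83,3.93,0.6],[-4.83,3.93,0.6],[-4.83,3.93,0.6],[-4.83,3.93,0.6],[-4.83,3.93,0.6],[-4.83,3.93,0.6],[-4.83,3.93,0.6],[-4.83,3.93,0.6],[-4.83,3.93,0.6],[-4.83,3.93,0.6]],"delta_rot":[[0,0,17.5],[0,0,17.5],[0,0,17.5],[0,0,17.5],[0,0,17.5],[0,0,17.5],[0,0,17.5],[0,0,17.5],[0,0,17.5],[0,0,17.5],[0,0,17.5],[0,0,17.5]]}'
python3 - <<'E'
from h import *
c=after([329.709,346.841,231.29,77.479],[-4.83,3.93,.6],17.5);print(c)
s=ctrl.state();print(s["qpos"])
for n,(x,y) in dict(side=(215,140),top=(200,160)).items():
    im=cams.read_camera(n)[:,:,::-1].copy(); cv2.imwrite(f"pics/{n}1.png",im)
    print(n,proj(n,s["ee_pos"]),[(d["p"],d["point"]) for d in nets.mark_of(n,"knob_grip")[:3]])
    im=im[y:y+100,x:x+100]
    cv2.imwrite(f"pics/{n}1z.png",cv2.resize(im,(400,400),interpolation=cv2.INTER_CUBIC))
cv2.imwrite("pics/both1.png",np.hstack([cv2.imread(f"pics/{n}1z.png") for n in("side","top")]))
E
```

```text
time: 2.9
ee_pos: [469.2, 68.6, 201.3]
orientation: [180.0, -0.0, -9.8]
wrist_force: [0.1, -0.7, -1.0]
grip_width: 0.703
[469.17898483  68.48399303 201.29       -10.021     ]
[-5.42270526e+00 -8.55445065e+00  1.15939810e+02 -1.21139219e-03
  7.26139741e+01  9.43930640e+01]
side [250.39606674 184.51886237] [(0.51, [252.4, 205.0])]
top [245.70930163 225.68052754] []
```

View pics/both1.png

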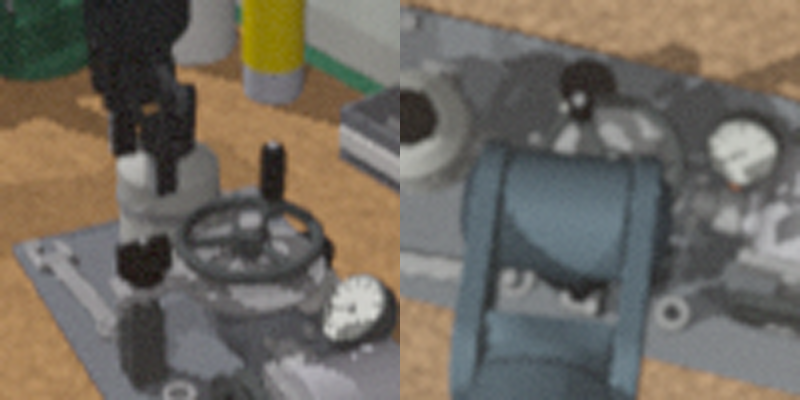

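```bash
python3 - <<'E'
from h import *
for p in([469,68.3,143],[469,68.3,113],[469+21.5,68.3-4,143],[469-21.5,68.3+4,143]): print(proj("side",p),(proj("side",p)-[215,140])*4,(proj("top",p)-[130,100])*2.963)
im=cv2.imread("pics/side1.png")[190:220,235:265];cv2.imwrite("pics/k1.png",cv2.resize(im,(400,400),interpolation=cv2.INTER_CUBIC))
im=cv2.imread("pics/top0.png")[215:245,230:260];cv2.imwrite("pics/k2.png",cv2.resize(im,(400,400),interpolation=cv2.INTER_CUBIC))
cv2.imwrite("pics/k.png",np.hstack([cv2.imread("pics/k1.png"),cv2.imread("pics/k2.png")]))
for p in([469,68.3,143],[469,68.3,113],[469+21.5,68.3-4,143],[469-21.5,68.3+4,143]): print((proj("side",p)-[235,190])*13.33,(proj("top",p)-[230,215])*13.33)
E
```

```text
[251.1306528  200.59760282] [144.5226112 242.3904113] [345.55351171 379.40565335]
[251.49063655 208.49017387] [145.96254619 273.96069548] [346.74468497 382.72873799]
[257.46881605 198.74924252] [169.87526419 234.99697009] [349.56919766 359.571459  ]
[244.70091818 202.47284454] [118.80367271 249.89137814] [341.52392644 399.32405162]
[215.02160183 141.26604565] [221.58262269 173.92727276]
[219.82018518 246.4740177 ] [226.94149535 188.8772283 ]
[299.5093179  116.62740282] [239.64846604  84.69682701]
[129.3132393  166.26301766] [203.4542489  263.53653664]
```

View pics/k.png

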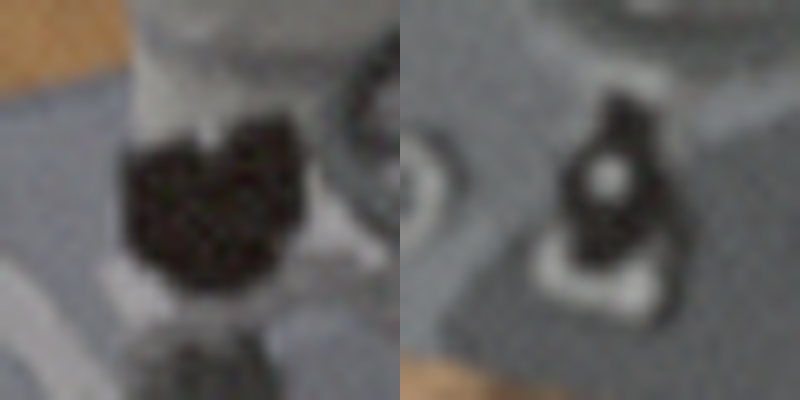

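```bash

python3 -m inch '{"claw":[0.3,0.3,0.3,0.3,0.3,0.3],"offset":[[0,-0.02,0.6],[0,-0.02,1.1],[0,-0.02,1.4],[0,-0.02,1.66],[0,-0.02,1.66],[0,-0.02,1.66]],"delta_rot":[[0,0,0],[0,0,0],[0,0,0],[0,0,0],[0,0,0],[0,0,0]]}'
python3 - <<'E'
from h import *
print(after([469.179,68.484,201.29,-10.021],[0,-.02,1.66],0))
im=cams.read_camera("side")[140:240,200:300,::-1]; cv2.imwrite("pics/s2.png",cv2.resize(im,(600,600),interpolation=cv2.INTER_CUBIC))
E
```

```text
time: 3.7
ee_pos: [469.7, 69.4, 118.7]
orientation: [-180.0, -0.0, -10.0]
wrist_force: [-0.6, -0.3, -0.0]
grip_width: 0.701
[469.35300912  69.46874404 118.29       -10.021     ]
```

View pics/s2.png

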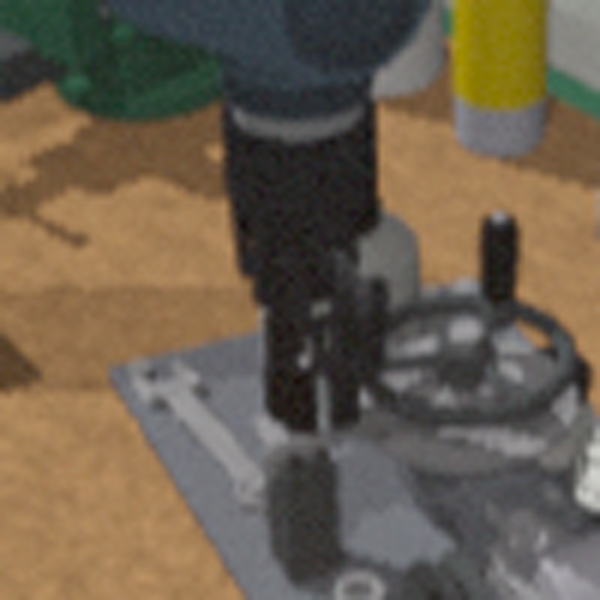

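The fingers straddle the knob (about (310,370) in this zoom). Close the gripper.

```bash

python3 -m inch '{"claw":[0.6,0.8,1,1,1,1],"offset":[[0,0,0],[0,0,0],[0,0,0],[0,0,0],[0,0,0],[0,0,0]],"delta_rot":[[0,0,0],[0,0,0],[0,0,0],[0,0,0],[0,0,0],[0,0,0]]}'; python3 -c "
from h import *
s=ctrl.state();print(s['moment'],s['ee_pos'],s['orientation'])"
```

```text
time: 4.35
ee_pos: [470.3, 73.6, 119.6]
orientation: [-179.4, -0.1, -10.1]
wrist_force: [0.3, 19.8, 4.7]
grip_width: 0.151
[ 3.06473946 -0.1763373  -0.1038936 ] [470.27481245  73.59507339 119.63491783] [-1.79424295e+02 -7.79981287e-02 -1.01174222e+01]
```

```bash

python3 -m inch '{"claw":[1,1,1],"offset":[[0,-0.04,0],[0,-0.084,0],[0,-0.084,0]],"delta_rot":[[0,0,0],[0,0,0],[0,0,0]]}'; python3 -c "
from h import *
s=ctrl.state();print(s['moment'],s['ee_pos'],s['orientation'],s['wrist_force'])
print(after([469.353,69.469,118.29,-10.021],[0,-.084,0],0))"
```

```text
time: 4.65
ee_pos: [470.4, 73.9, 119.6]
orientation: [180.0, -0.0, -10.0]
wrist_force: [-4.5, 0.9, 7.7]
grip_width: 0.151
[ 0.08284326  0.67158497 -0.05915654] [470.35858482  73.9463039  119.59952683] [ 1.79992257e+02 -9.04460724e-03 -9.97429628e+00] [-4.47002849  0.94042037  7.70475184]
[470.08383829  73.60492497 118.29       -10.021     ]
```

```bash

python3 -m inch '{"claw":[1,1,1,1,1,1,1],"offset":[[0,0,0],[0,0,0],[0,0,0],[0,0,0],[0,0,0],[0,0,0],[0,0,0]],"delta_rot":[[0,0,-1],[0,0,-2],[0,0,-3],[0,0,-4],[0,0,-5],[0,0,-6],[0,0,-6]]}'; python3 -c "
from h import *
s=ctrl.state();print(s['moment'],s['ee_pos'],s['orientation'],s['wrist_force'])"
```

```text
time: 5.35
ee_pos: [470.4, 74.2, 119.6]
orientation: [-179.9, -0.0, 20.1]
wrist_force: [-4.6, 3.3, 7.2]
grip_width: 0.154
[0.39405781 0.57407555 0.06684896] [470.38549503  74.24575594 119.6047363 ] [-1.79943932e+02 -4.69450138e-02  2.00742411e+01] [-4.55659494  3.25598974  7.20669371]
```

```bash

python3 -m inch '{"claw":[1,1,1,1,1,1,1,1,1,1,1],"offset":[[0,0,0],[0,0,0],[0,0,0],[0,0,0],[0,0,0],[0,0,0],[0,0,0],[0,0,0],[0,0,0],[0,0,0],[0,0,0]],"delta_rot":[[0,0,-1],[0,0,-2],[0,0,-3],[0,0,-4],[0,0,-5],[0,0,-6],[0,0,-7],[0,0,-8],[0,0,-9],[0,0,-10],[0,0,-10]]}'; python3 -c "
from h import *
s=ctrl.state();print(s['moment'],s['ee_pos'],s['orientation'],s['wrist_force'])"
```

```text
time: 6.45
ee_pos: [470.1, 74.7, 119.6]
orientation: [-179.9, -0.1, 70.1]
wrist_force: [-5.5, 4.5, 8.2]
grip_width: 0.149
[0.76889693 0.6177558  0.122443  ] [470.09998503  74.69971262 119.58508316] [-1.79940919e+02 -1.17676057e-01  7.00684843e+01] [-5.52627808  4.46293942  8.16749377]
```

```bash

python3 -m inch '{"claw":[1,1,1,1],"offset":[[0,0,0],[0,0,0],[0,0,0],[0,0,0]],"delta_rot":[[0,0,-0.5],[0,0,-1],[0,0,-1.6],[0,0,-1.6]]}'; python3 -c "
from h import *
s=ctrl.state();print(s['moment'],s['orientation'],s['wrist_force'])"
python3 -m inch '{"claw":[1,1,1,1],"offset":[[0,0,0],[0,0,0],[0,0,0],[0,0,0]],"delta_rot":[[0,0,-0.4],[0,0,-0.8],[0,0,-0.8],[0,0,-0.8]]}'; python3 -c "
from h import *
s=ctrl.state();print(s['moment'],s['orientation'],s['wrist_force'])"
```

```text
time: 6.85
ee_pos: [470.0, 74.7, 119.6]
orientation: [-179.9, -0.1, 78.0]
wrist_force: [-4.7, 5.8, 8.2]
grip_width: 0.15
[0.83767054 0.71960381 0.06284436] [-1.79940002e+02 -1.26995390e-01  7.80299536e+01] [-4.70063197  5.75705449  8.15253109]
time: 7.25
ee_pos: [470.0, 74.8, 119.6]
orientation: [-179.9, -0.2, 81.6]
wrist_force: [-6.8, 3.7, 8.4]
grip_width: 0.154
[ 0.74370663  0.9433311  -1.78745469] [-179.92590666   -0.22622178   81.60583003] [-6.78258582  3.6777776   8.4300552 ]
```

```bash

python3 -m inch '{"claw":[0.78,0.78,0.78,0.78,0.78,0.78,0.78,0.78,0.78],"offset":[[0,0,0],[0,0,0],[0,0,0],[0,0,-0.2],[0,0,-0.5],[0,0,-0.9],[0,0,-1.4],[0,0,-1.8],[0,0,-1.8]],"delta_rot":[[0,0,0.1],[0,0,0.1],[0,0,0.1],[0,0,0.1],[0,0,0.1],[0,0,0.1],[0,0,0.1],[0,0,0.1],[0,0,0.1]]}'; python3 -c "
from h import *
c=after([470.084,73.605,118.29,81.979],[0,0,-1.8],.1);print(c)
print(off(c,[602,74,208.29,-13]))
im=cams.read_camera('side')[140:240,200:300,::-1]; cv2.imwrite('pics/s3.png',cv2.resize(im,(600,600),interpolation=cv2.INTER_CUBIC))"
```

```text
time: 8.15
ee_pos: [472.3, 73.4, 212.2]
orientation: [179.6, -0.0, 81.5]
wrist_force: [-0.4, -0.3, -0.1]
grip_width: 0.215
[470.084  73.605 208.29   81.479]
(array([0.399, 2.608, 0.   ]), np.float64(18.8958))
```

View pics/s3.png

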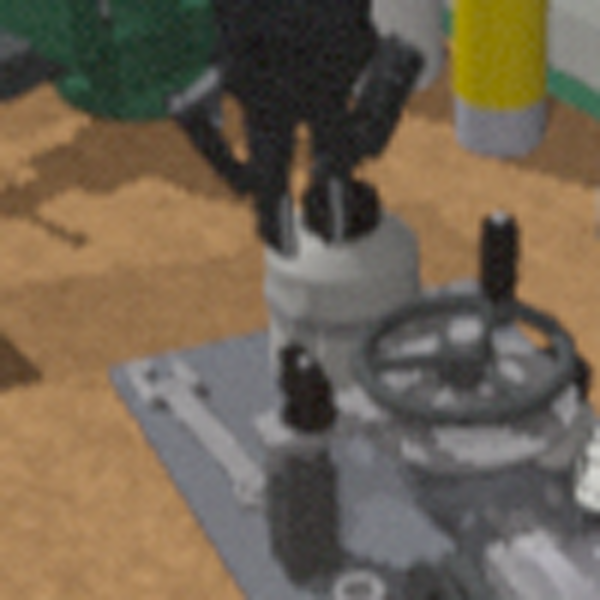

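```bash

python3 -c "
from h import *
print(off([470.084,73.605,208.29,81.479],[602.5,77,228.29,-13]))"
```

```text
(array([ 0.46 ,  2.609, -0.4  ]), 18.8958)
```

```bash

python3 -m inch '{"claw":[0.4,0.2,0.2,0.2,0.2,0.2,0.2,0.2,0.2,0.2,0.2,0.2],"offset":[[0,0,-0.4],[0.46,2.61,-0.4],[0.46,2.61,-0.4],[0.46,2.61,-0.4],[0.46,2.61,-0.4],[0.46,2.61,-0.4],[0.46,2.61,-0.4],[0.46,2.61,-0.4],[0.46,2.61,-0.4],[0.46,2.61,-0.4],[0.46,2.61,-0.4],[0.46,2.61,-0.4]],"delta_rot":[[0,0,0],[0,0,18.9],[0,0,18.9],[0,0,18.9],[0,0,18.9],[0,0,18.9],[0,0,18.9],[0,0,18.9],[0,0,18.9],[0,0,18.9],[0,0,18.9],[0,0,18.9]]}'; 
python3 -m inch '{"claw":[0.2,0.2],"offset":[[0,0,0],[0,0,0]],"delta_rot":[[0,0,0],[0,0,0]]}'
python3 - <<'E'
from h import *
print(after([470.084,73.605,208.29,81.479],[.46,2.61,-.4],18.9))
s=ctrl.state();print(s["qpos"])
for n,(x,y) in dict(side=(225,130),top=(200,150)).items():
    im=cams.read_camera(n)[:,:,::-1].copy(); cv2.imwrite(f"pics/{n}4.png",im)
    print(n,proj(n,s["ee_pos"]),(proj(n,s["ee_pos"])-[x,y])*4,(proj(n,np.r_[s["ee_pos"][:2],179])-[x,y])*4,[(d["p"],d["point"]) for d in nets.mark_of(n,"handle_mid")[:3]])
    im=im[y:y+100,x:x+100]
    cv2.imwrite(f"pics/{n}4z.png",cv2.resize(im,(400,400),interpolation=cv2.INTER_CUBIC))
cv2.imwrite("pics/both4.png",np.hstack([cv2.imread(f"pics/{n}4z.png") for n in("side","top")]))
E
```

```text
time: 9.4
ee_pos: [601.7, 77.0, 226.4]
orientation: [180.0, 0.2, -13.4]
wrist_force: [0.4, -0.9, 0.3]
grip_width: 0.799
time: 9.6
ee_pos: [602.0, 77.0, 227.1]
orientation: [180.0, 0.1, -12.8]
wrist_force: [0.7, 0.1, 0.9]
grip_width: 0.8
[602.55144524  77.01468508 228.29       -13.021     ]
[-3.40185897e+00  8.63741931e+00  9.59384263e+01 -2.31155718e-03
  7.55326550e+01  9.94426645e+01]
side [282.64906629 162.68594249] [230.59626518 130.74376998] [229.976011   183.39690298] [(0.64, [282.1, 187.7])]
top [243.23516949 181.32478261] [172.94067796 125.29913043] [176.0140815  138.64897918] [(0.45, [254.6, 212.7])]
```

View pics/both4.png

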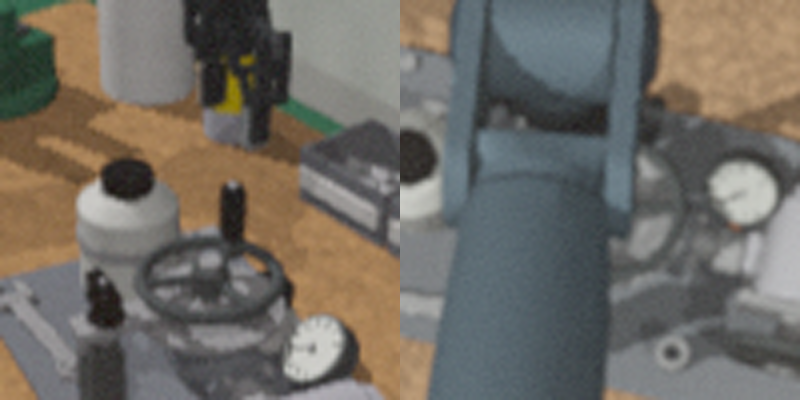

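```bash

python3 -m inch '{"claw":[0.2,0.2,0.2,0.2,0.2,0.2],"offset":[[0,0,0.5],[0,0,0.9],[0,0,1.3],[0,0,1.6],[0,0,1.8],[0,0,1.8]],"delta_rot":[[0,0,0],[0,0,0],[0,0,0],[0,0,0],[0,0,0],[0,0,0]]}'; 
python3 - <<'E'
from h import *
im=cams.read_camera('side')[130:230,225:325,::-1]; cv2.imwrite('pics/s5.png',cv2.resize(im,(600,600),interpolation=cv2.INTER_CUBIC))
E
```

```text
time: 10.4
ee_pos: [601.7, 77.0, 136.8]
orientation: [180.0, 0.2, -13.0]
wrist_force: [-0.5, -0.6, 0.1]
grip_width: 0.798
```

View pics/s5.png

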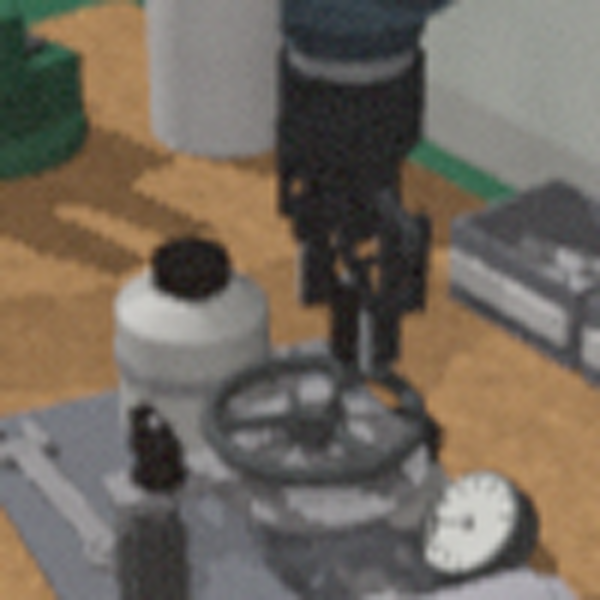

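```bash

python3 -m inch '{"claw":[0.5,0.7,1,1,1,1],"offset":[[0,0,0],[0,0,0],[0,0,0],[0,0,0],[0,0,0],[0,0,0]],"delta_rot":[[0,0,0],[0,0,0],[0,0,0],[0,0,0],[0,0,0],[0,0,0]]}'; 
python3 - <<'E'
from h import *
s=ctrl.state();print(s['moment'],s['ee_pos'],s['orientation'],s['wrist_force'])
im=cams.read_camera('side')[130:230,225:325,::-1]; cv2.imwrite('pics/s6.png',cv2.resize(im,(600,600),interpolation=cv2.INTER_CUBIC))
E
```

```text
time: 11.05
ee_pos: [603.2, 77.1, 139.3]
orientation: [-180.0, -0.1, -13.0]
wrist_force: [-0.6, 0.4, 6.0]
grip_width: 0.241
[ 0.14580228  0.09887193 -0.0093016 ] [603.187413    77.11940398 139.33538026] [-1.79970249e+02 -9.36457685e-02 -1.30200199e+01] [-0.56868503  0.3566659   5.99785958]
```

View pics/s6.png

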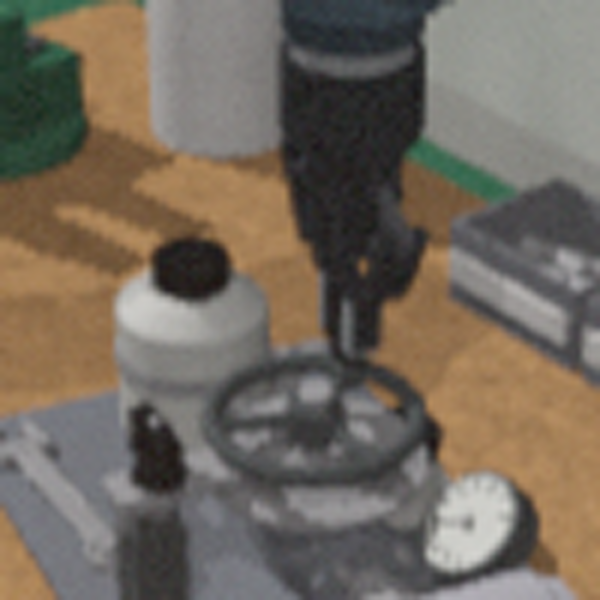

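```bash
cat >> h.py <<'E'
def arc(c,r,t0,angs,yaw=-13.021):
    p0=np.array(c)+r*np.array([np.cos(np.radians(t0)),np.sin(np.radians(t0))])
    for a in angs:
        t=np.radians(t0+a);p=np.array(c)+r*np.array([np.cos(t),np.sin(t)])
        print(a,np.round(off([*p0,0,yaw],[*p,0,yaw])[0][:2],2).tolist())
E
python3 -c "
from h import *
arc([559,53],50,28.6,[-7.5*i for i in range(1,13)])"
```

```text
-7.5 [0.08, 0.1]
-15.0 [0.15, 0.22]
-22.5 [0.2, 0.34]
-30.0 [0.23, 0.46]
-37.5 [0.25, 0.59]
-45.0 [0.25, 0.72]
-52.5 [0.23, 0.85]
-60.0 [0.2, 0.98]
-67.5 [0.15, 1.1]
-75.0 [0.09, 1.21]
-82.5 [0.01, 1.32]
-90.0 [-0.08, 1.41]
```

```bash

python3 -m inch '{"claw":[1,1,1,1,1,1,1],"offset":[[0.08,0.10,0],[0.15,0.22,0],[0.20,0.34,0],[0.23,0.46,0],[0.25,0.59,0],[0.25,0.72,0],[0.25,0.72,0]],"delta_rot":[[0,0,0],[0,0,0],[0,0,0],[0,0,0],[0,0,0],[0,0,0],[0,0,0]]}'; 
python3 - <<'E'
from h import *
s=ctrl.state();print(s['moment'],s['ee_pos'],s['wrist_force'])
print(after([602.551,77.015,138.29,-13.021],[.25,.72,0],0))
im=cams.read_camera('side')[130:230,225:325,::-1]; cv2.imwrite('pics/s7.png',cv2.resize(im,(600,600),interpolation=cv2.INTER_CUBIC))
E
```

```text
time: 11.8
ee_pos: [607.4, 37.9, 139.3]
orientation: [180.0, -0.1, -13.1]
wrist_force: [1.7, -0.6, 6.4]
grip_width: 0.245
[-0.08650127 -0.15427345  0.00308909] [607.4380558   37.90179021 139.31830894] [ 1.71317192 -0.64912618  6.42205628]
[606.61850046  39.12429613 138.29       -13.021     ]
```

View pics/s7.png

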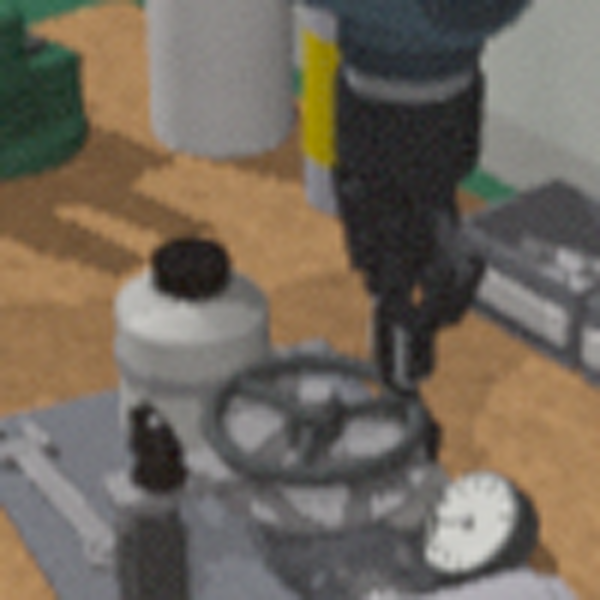

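```bash
python3 -c "
from h import *
arc([559,53],50,-16.4,[-7.5*i for i in range(1,13)])"
```

```text
-7.5 [-0.02, 0.13]
-15.0 [-0.05, 0.26]
-22.5 [-0.1, 0.38]
-30.0 [-0.16, 0.49]
-37.5 [-0.24, 0.6]
-45.0 [-0.33, 0.69]
-52.5 [-0.44, 0.77]
-60.0 [-0.55, 0.84]
-67.5 [-0.67, 0.89]
-75.0 [-0.8, 0.92]
-82.5 [-0.93, 0.94]
-90.0 [-1.06, 0.94]
```

```bash

python3 -m inch '{"claw":[1,1,1,1,1,1,1],"offset":[[-0.02,0.13,0],[-0.05,0.26,0],[-0.10,0.38,0],[-0.16,0.49,0],[-0.24,0.60,0],[-0.33,0.69,0],[-0.33,0.69,0]],"delta_rot":[[0,0,0],[0,0,0],[0,0,0],[0,0,0],[0,0,0],[0,0,0],[0,0,0]]}'; 
python3 - <<'E'
from h import *
s=ctrl.state();print(s['moment'],s['ee_pos'],s['wrist_force'])
print(after([606.619,39.124,138.29,-13.021],[-.33,.69,0],0))
arc([559,53],50,-61.4,[-7.5*i for i in range(1,7)])
E
```

```text
time: 12.55
ee_pos: [582.5, 8.1, 139.3]
orientation: [179.9, -0.0, -13.0]
wrist_force: [-1.6, -0.9, 9.5]
grip_width: 0.244
[-0.0911719   0.14089651 -0.02381366] [582.48463993   8.06281966 139.25863764] [-1.58895363 -0.87208269  9.47091385]
[582.77012374   9.22866422 138.29       -13.021     ]
-7.5 [-0.1, 0.08]
-15.0 [-0.22, 0.15]
-22.5 [-0.34, 0.2]
-30.0 [-0.46, 0.23]
-37.5 [-0.59, 0.25]
-45.0 [-0.72, 0.25]
```

```bash

python3 -m inch '{"claw":[1,1,1,1,1],"offset":[[-0.10,0.08,0],[-0.22,0.15,0],[-0.34,0.20,0],[-0.46,0.23,0],[-0.46,0.23,0]],"delta_rot":[[0,0,0],[0,0,0],[0,0,0],[0,0,0],[0,0,0]]}'; 
python3 - <<'E'
from h import *
s=ctrl.state();print(s['moment'],s['ee_pos'],s['wrist_force'])
print(after([582.770,9.229,138.29,-13.021],[-.46,.23,0],0))
arc([559,53],50,-91.4,[-7.5*i for i in range(1,7)])
P=np.array([[603.2,77.1],[607.44,37.90],[582.48,8.06],s['ee_pos'][:2]])
print(least_squares(lambda a:np.hypot(*(P-a[:2]).T)-50,[559,53]))
E
```

```text
time: 13.05
ee_pos: [557.4, 2.5, 139.3]
orientation: [180.0, -0.0, -13.0]
wrist_force: [-1.9, 0.5, 8.9]
grip_width: 0.244
[0.14512192 0.18449609 0.00159387] [557.43364769   2.54669793 139.27127367] [-1.8508404   0.45322075  8.87758287]
[557.77034245   3.20678095 138.29       -13.021     ]
-7.5 [-0.13, 0.02]
-15.0 [-0.26, 0.02]
-22.5 [-0.39, 0.0]
-30.0 [-0.52, -0.03]
-37.5 [-0.64, -0.08]
-45.0 [-0.75, -0.14]
     message: `gtol` termination condition is satisfied.
     success: True
      status: 1
         fun: [ 1.890e-02 -9.922e-03 -1.296e-02  2.374e-02]
           x: [ 5.596e+02  5.252e+01]
        cost: 0.0005935345024073794
         jac: [[-8.709e-01 -4.914e-01]
               [-9.563e-01  2.925e-01]
               [-4.570e-01  8.895e-01]
               [ 4.403e-02  9.990e-01]]
        grad: [-3.244e-10  3.048e-10]
  optimality: 3.243865610152996e-10
 active_mask: [ 0.000e+00  0.000e+00]
        nfev: 4
        njev: 4
```

```bash
cat >> h.py <<'E'
CW=np.array([559.6,52.52])
def rep(cmd,o,angs,yaw=-13.021):
    s=ctrl.state();d=s['ee_pos'][:2]-CW;a=np.degrees(np.arctan2(d[1],d[0]));c=after([*cmd,138.29,yaw],[*o,0],0)
    f=s['wrist_force'];t=np.radians(a)
    print("ang",a,"r",np.hypot(*d),"ftan",-f[0]*np.sin(t)+f[1]*np.cos(t),"frad",f[0]*np.cos(t)+f[1]*np.sin(t),"cmd",c[:2].round(3),"cmdang",np.degrees(np.arctan2(*(c[:2]-CW)[::-1])))
    ca=np.degrees(np.arctan2(*(c[:2]-CW)[::-1]))
    for g in angs:
        t=np.radians(ca+g);p=CW+50*np.array([np.cos(t),np.sin(t)])
        print(g,off([*c[:2],0,yaw],[*p,0,yaw])[0][:2].round(2).tolist())
E
python3 -m inch '{"claw":[1,1,1,1,1],"offset":[[-0.13,0.02,0],[-0.26,0.02,0],[-0.39,0.0,0],[-0.52,-0.03,0],[-0.52,-0.03,0]],"delta_rot":[[0,0,0],[0,0,0],[0,0,0],[0,0,0],[0,0,0]]}'; 
python3 -c "
from h import *
rep([557.770,3.207],[-.52,-.03],[-7.5*i for i in range(1,7)])"
```

```text
time: 13.55
ee_pos: [532.7, 10.3, 139.2]
orientation: [-180.0, -0.1, -13.0]
wrist_force: [0.2, 2.5, 10.1]
grip_width: 0.241
ang -122.53903628083272 r 50.040881004030936 ftan -1.1861326523037345 frad -2.2456910088564523 cmd [532.776  10.526] cmdang -122.56853158096152
-7.5 [-0.12, -0.05]
-15.0 [-0.23, -0.12]
-22.5 [-0.34, -0.2]
-30.0 [-0.43, -0.29]
-37.5 [-0.51, -0.4]
-45.0 [-0.57, -0.51]
```

```bash

python3 -m inch '{"claw":[1,1,1,1,1],"offset":[[-0.12,-0.05,0],[-0.23,-0.12,0],[-0.34,-0.20,0],[-0.43,-0.29,0],[-0.43,-0.29,0]],"delta_rot":[[0,0,0],[0,0,0],[0,0,0],[0,0,0],[0,0,0]]}'; 
python3 -c "
from h import *
rep([532.776,10.526],[-.43,-.29],[-7.5*i for i in range(1,7)])"
```

```text
time: 14.05
ee_pos: [515.3, 29.3, 139.3]
orientation: [180.0, -0.1, -13.0]
wrist_force: [0.4, 1.4, 8.7]
grip_width: 0.238
ang -152.321996404633 r 49.99314995466328 ftan -1.0544173036511464 frad -0.9812631443223091 cmd [515.096  29.497] cmdang -152.64678882894017
-7.5 [-0.08, -0.11]
-15.0 [-0.14, -0.22]
-22.5 [-0.19, -0.34]
-30.0 [-0.22, -0.47]
-37.5 [-0.24, -0.6]
-45.0 [-0.23, -0.73]
```

```bash

python3 -m inch '{"claw":[1,1,1,1,1],"offset":[[-0.08,-0.11,0],[-0.14,-0.22,0],[-0.19,-0.34,0],[-0.22,-0.47,0],[-0.22,-0.47,0]],"delta_rot":[[0,0,0],[0,0,0],[0,0,0],[0,0,0],[0,0,0]]}'; 
python3 -c "
from h import *
rep([515.096,29.497],[-.22,-.47],[-7.5*i for i in range(1,7)])
im=cams.read_camera('side')[130:230,215:315,::-1]; cv2.imwrite('pics/s8.png',cv2.resize(im,(600,600),interpolation=cv2.INTER_CUBIC))"
```

```text
time: 14.55
ee_pos: [509.7, 54.6, 139.2]
orientation: [180.0, -0.0, -13.0]
wrist_force: [-0.4, 1.2, 8.7]
grip_width: 0.242
ang 177.59028601944638 r 49.9582675570134 ftan -1.1326731930635896 frad 0.47767590913167396 cmd [509.674  54.871] cmdang 177.30380504999405
-7.5 [-0.02, -0.13]
-15.0 [-0.01, -0.26]
-22.5 [0.01, -0.39]
-30.0 [0.04, -0.52]
-37.5 [0.09, -0.64]
-45.0 [0.16, -0.75]
```

View pics/s8.png

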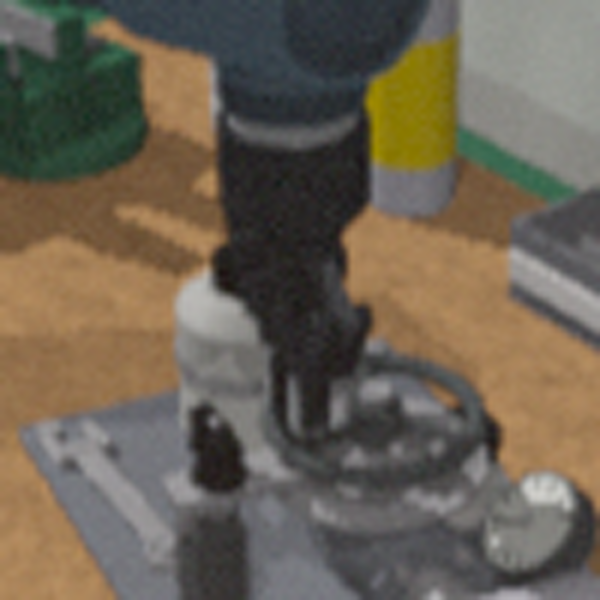

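```bash

python3 -m inch '{"claw":[1,1,1,1,1],"offset":[[-0.02,-0.13,0],[-0.01,-0.26,0],[0.01,-0.39,0],[0.04,-0.52,0],[0.04,-0.52,0]],"delta_rot":[[0,0,0],[0,0,0],[0,0,0],[0,0,0],[0,0,0]]}'; 
python3 -c "
from h import *
rep([509.674,54.871],[.04,-.52],[-7.5*i for i in range(1,7)])"
```

```text
time: 15.1
ee_pos: [517.7, 79.7, 139.3]
orientation: [180.0, -0.0, -13.0]
wrist_force: [0.5, 1.3, 9.9]
grip_width: 0.239
ang 147.09179047550748 r 49.95139346194978 ftan -1.3604374054562869 frad 0.26590705731540143 cmd [517.481  79.752] cmdang 147.1157395552634
-7.5 [0.06, -0.12]
-15.0 [0.12, -0.23]
-22.5 [0.2, -0.33]
-30.0 [0.3, -0.42]
-37.5 [0.4, -0.5]
-45.0 [0.52, -0.56]
```

```bash

python3 -m inch '{"claw":[1,1,1,1,1],"offset":[[0.06,-0.12,0],[0.12,-0.23,0],[0.20,-0.33,0],[0.30,-0.42,0],[0.30,-0.42,0]],"delta_rot":[[0,0,0],[0,0,0],[0,0,0],[0,0,0],[0,0,0]]}'; 
python3 -c "
from h import *
rep([517.481,79.752],[.3,-.42],[-7.5*i for i in range(1,7)])"
```

```text
time: 15.6
ee_pos: [537.1, 97.1, 139.3]
orientation: [-180.0, 0.0, -13.0]
wrist_force: [-0.9, 4.4, 10.1]
grip_width: 0.241
ang 116.7612522554009 r 49.91841249208144 ftan -1.1941203865693066 frad 4.33540786925539 cmd [536.827  96.832] cmdang 117.19972055917943
-7.5 [0.1, -0.08]
-15.0 [0.22, -0.14]
-22.5 [0.34, -0.19]
-30.0 [0.47, -0.22]
-37.5 [0.6, -0.24]
-45.0 [0.73, -0.24]
```

```bash

python3 -m inch '{"claw":[1,1,1,1,1],"offset":[[0.10,-0.08,0],[0.22,-0.14,0],[0.34,-0.19,0],[0.47,-0.22,0],[0.47,-0.22,0]],"delta_rot":[[0,0,0],[0,0,0],[0,0,0],[0,0,0],[0,0,0]]}'; 
python3 -c "
from h import *
rep([536.827,96.832],[.47,-.22],[-7.5*i for i in range(1,7)])"
```

```text
time: 16.1
ee_pos: [546.9, 98.3, 136.6]
orientation: [178.8, 2.4, -12.8]
wrist_force: [-61.0, -18.4, 46.0]
grip_width: 0.248
ang 105.51087485651371 r 47.47908206833304 ftan 63.70108373616218 frad -1.4321594975028802 cmd [562.201 102.254] cmdang 87.0061158891339
-7.5 [0.13, -0.02]
-15.0 [0.26, -0.02]
-22.5 [0.39, 0.0]
-30.0 [0.52, 0.04]
-37.5 [0.64, 0.09]
-45.0 [0.75, 0.16]
```

```bash

python3 -c "
from h import *
c=[562.201,102.254]
for a in (95,100,104,106):
  t=np.radians(a);print(a,off([*c,0,-13.021],[*(CW+50*np.array([np.cos(t),np.sin(t)])),0,-13.021])[0])"
```

```text
95 [-0.136  0.03  -0.   ]
100 [-0.218  0.06  -0.   ]
104 [-0.281  0.09  -0.   ]
106 [-0.312  0.106 -0.   ]
```

```bash

python3 -m inch '{"claw":[1,1,1,1],"offset":[[-0.14,0.03,0],[-0.22,0.06,0],[-0.28,0.09,0],[-0.28,0.09,0]],"delta_rot":[[0,0,0],[0,0,0],[0,0,0],[0,0,0]]}'; 
python3 -c "
from h import *
rep([562.201,102.254],[-.28,.09],[1,2,3,4,5,6,7,8]); print(ctrl.state()['ee_pos'],ctrl.state()['orientation'])"
```

```text
time: 16.5
ee_pos: [545.9, 98.0, 137.3]
orientation: [179.6, 0.1, -13.0]
wrist_force: [-1.2, -8.2, 2.7]
grip_width: 0.239
ang 106.70642148327732 r 47.4917531299388 ftan 3.4973827024644697 frad -7.526068575461548 cmd [547.547 101.024] cmdang 103.95495231219687
1 [-0.02, 0.01]
2 [-0.03, 0.02]
3 [-0.05, 0.02]
4 [-0.06, 0.03]
5 [-0.08, 0.04]
6 [-0.09, 0.05]
7 [-0.1, 0.06]
8 [-0.12, 0.07]
[545.94764703  98.00713965 137.27372656] [ 1.79637329e+02  1.12630569e-01 -1.30043535e+01]
```

```bash

python3 -c "
from h import *
im=cams.read_camera('side')[130:230,215:315,::-1]; cv2.imwrite('pics/s9.png',cv2.resize(im,(600,600),interpolation=cv2.INTER_CUBIC))"
```

```text
(no output)
```

View pics/s9.png

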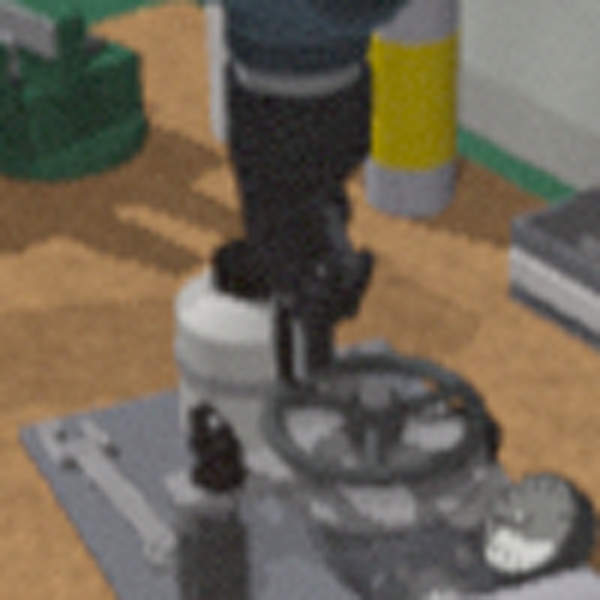

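```bash

python3 -c "
from h import *
c=[547.547,101.024]
for t in ([545.95,98.0],[541.4,99.07]): print(off([*c,137.29,-13.021],[*t,138.29,-13.021])[0])"
```

```text
[-0.017  0.066 -0.02 ]
[-0.111  0.066 -0.02 ]
```

```bash

python3 -m inch '{"claw":[1,0.6,0.6,0.6,0.6,1,1,1,1,1],"offset":[[-0.017,0.066,0],[-0.017,0.066,0],[-0.017,0.066,0],[-0.11,0.066,0],[-0.11,0.066,0],[-0.11,0.066,0],[-0.11,0.066,0],[-0.11,0.066,0],[-0.11,0.066,0],[-0.11,0.066,0]],"delta_rot":[[0,0,0],[0,0,0],[0,0,0],[0,0,0],[0,0,0],[0,0,0],[0,0,0],[0,0,0],[0,0,0],[0,0,0]]}'; 
python3 -c "
from h import *
rep([547.547,101.024],[-.11,.066],[-3,-6,7.5]); print(ctrl.state()['ee_pos'],ctrl.state()['orientation'])"
```

```text
time: 17.55
ee_pos: [541.5, 98.8, 138.4]
orientation: [180.0, -0.0, -13.0]
wrist_force: [-1.4, -3.3, 1.7]
grip_width: 0.245
ang 111.38574128125144 r 49.69161829881427 ftan 2.478611446678171 frad -2.604162255657866 cmd [541.445  99.048] cmdang 111.31557422296567
-3 [0.04, -0.03]
-6 [0.09, -0.06]
7.5 [-0.1, 0.08]
[541.48019642  98.79018097 138.4110852 ] [ 1.79964937e+02 -9.49541105e-04 -1.30162201e+01]
```

```bash

python3 -m inch '{"claw":[1,1,1],"offset":[[0.03,-0.02,0],[0.06,-0.04,0],[0.06,-0.04,0]],"delta_rot":[[0,0,0],[0,0,0],[0,0,0]]}'; 
python3 -c "
from h import *
rep([541.445,99.048],[.06,-.04],[7.5]); print(ctrl.state()['ee_pos'],ctrl.state()['orientation'])"
```

```text
time: 17.85
ee_pos: [542.2, 99.1, 138.3]
orientation: [179.7, 0.4, -13.0]
wrist_force: [-14.8, -9.7, 11.9]
grip_width: 0.242
ang 110.47026385063143 r 49.74922215680377 ftan 17.285838259796797 frad -3.951816576566573 cmd [544.818 100.321] cmdang 107.18331534488044
7.5 [-0.11, 0.07]
[542.20164197  99.12774875 138.28862439] [179.70147639   0.44450221 -12.9668716 ]
```

```bash

cat >> h.py <<'E'
def tab(c,angs,yaw=-13.021):
    for a in angs:
        t=np.radians(a);print(a,off([*c,0,yaw],[*(CW+50*np.array([np.cos(t),np.sin(t)])),0,yaw])[0][:2].round(2).tolist())
E
python3 -c "
from h import *
tab([544.818,100.321],[111.3+10*i for i in range(0,13)])"
```

```text
111.3 [-0.06, 0.04]
121.3 [-0.2, 0.15]
131.3 [-0.31, 0.28]
141.3 [-0.4, 0.43]
151.3 [-0.46, 0.6]
161.3 [-0.49, 0.77]
171.3 [-0.49, 0.94]
181.3 [-0.46, 1.11]
191.3 [-0.41, 1.28]
201.3 [-0.32, 1.43]
211.3 [-0.21, 1.56]
221.3 [-0.08, 1.68]
231.3 [0.07, 1.77]
```

```bash

python3 -m inch '{"claw":[1,1,1,1,1,1,1,1,1,1,1,1],"offset":[[-0.06,0.04,0],[-0.20,0.15,0],[-0.31,0.28,0],[-0.40,0.43,0],[-0.46,0.60,0],[-0.49,0.77,0],[-0.49,0.94,0],[-0.46,1.11,0],[-0.41,1.28,0],[-0.32,1.43,0],[-0.21,1.56,0],[-0.08,1.68,0]],"delta_rot":[[0,0,0],[0,0,0],[0,0,0],[0,0,0],[0,0,0],[0,0,0],[0,0,0],[0,0,0],[0,0,0],[0,0,0],[0,0,0],[0,0,0]]}'; 
python3 -c "
from h import *
rep([544.818,100.321],[-.08,1.68],[]); c=after([544.818,100.321,0,-13.021],[-.08,1.68,0],0)[:2]
tab(c,[221.3+10*i for i in range(1,13)])"
```

```text
time: 19.05
ee_pos: [522.2, 20.0, 138.4]
orientation: [-179.9, 0.0, -13.0]
wrist_force: [3.2, 6.5, -0.0]
grip_width: 0.242
ang -138.98090438744578 r 49.620977940072976 ftan -2.8290326179215035 frad -6.652649869967963 cmd [521.995  19.382] cmdang -138.6131855150647
231.3 [0.15, 0.09]
241.3 [0.31, 0.15]
251.3 [0.48, 0.18]
261.3 [0.66, 0.18]
271.3 [0.83, 0.15]
281.3 [1.0, 0.1]
291.3 [1.15, 0.01]
301.3 [1.28, -0.1]
311.3 [1.4, -0.23]
321.3 [1.48, -0.38]
331.3 [1.55, -0.55]
341.3 [1.58, -0.72]
```

```bash

python3 -m inch '{"claw":[1,1,1,1,1,1,1,1,1,1,1,1],"offset":[[0.15,0.09,0],[0.31,0.15,0],[0.48,0.18,0],[0.66,0.18,0],[0.83,0.15,0],[1.00,0.10,0],[1.15,0.01,0],[1.28,-0.10,0],[1.40,-0.23,0],[1.48,-0.38,0],[1.55,-0.55,0],[1.58,-0.72,0]],"delta_rot":[[0,0,0],[0,0,0],[0,0,0],[0,0,0],[0,0,0],[0,0,0],[0,0,0],[0,0,0],[0,0,0],[0,0,0],[0,0,0],[0,0,0]]}'; 
python3 -c "
from h import *
rep([521.995,19.382],[1.58,-.72],[]); c=after([521.995,19.382,0,-13.021],[1.58,-.72,0],0)[:2]
tab(c,[-18.7+10*i for i in range(1,13)])"
```

```text
time: 20.25
ee_pos: [607.7, 36.0, 138.4]
orientation: [179.9, -0.0, -13.0]
wrist_force: [-3.5, -2.1, 5.0]
grip_width: 0.241
ang -18.920806117494692 r 50.85151846533108 ftan -3.184665606426539 frad -2.660237984023241 cmd [607.075  36.657] cmdang -18.47627496143276
-8.7 [0.0, -0.17]
1.3000000000000007 [-0.03, -0.34]
11.3 [-0.08, -0.51]
21.3 [-0.17, -0.66]
31.3 [-0.28, -0.79]
41.3 [-0.41, -0.91]
51.3 [-0.56, -1.0]
61.3 [-0.73, -1.06]
71.3 [-0.9, -1.09]
81.3 [-1.07, -1.09]
91.3 [-1.24, -1.06]
101.3 [-1.41, -1.01]
```

```bash

python3 -m inch '{"claw":[1,1,1,1,1,1,1,1,1,1,1,1],"offset":[[0,-0.17,0],[-0.03,-0.34,0],[-0.08,-0.51,0],[-0.17,-0.66,0],[-0.28,-0.79,0],[-0.41,-0.91,0],[-0.56,-1.00,0],[-0.73,-1.06,0],[-0.90,-1.09,0],[-1.07,-1.09,0],[-1.24,-1.06,0],[-1.41,-1.01,0]],"delta_rot":[[0,0,0],[0,0,0],[0,0,0],[0,0,0],[0,0,0],[0,0,0],[0,0,0],[0,0,0],[0,0,0],[0,0,0],[0,0,0],[0,0,0]]}'; 
python3 -c "
from h import *
rep([607.075,36.657],[-1.41,-1.01],[]); c=after([607.075,36.657,0,-13.021],[-1.41,-1.01,0],0)[:2]
tab(c,[101.3+10*i for i in range(1,13)])"
```

```text
time: 21.45
ee_pos: [549.4, 101.3, 138.5]
orientation: [180.0, -0.1, -13.0]
wrist_force: [4.0, -7.5, 1.6]
grip_width: 0.24
ang 101.83423891396023 r 49.860756768979044 ftan -2.3813889065256055 frad -8.119251110927195 cmd [549.766 101.743] cmdang 101.29835975460107
111.3 [-0.15, 0.09]
121.3 [-0.28, 0.2]
131.3 [-0.4, 0.33]
141.3 [-0.49, 0.48]
151.3 [-0.55, 0.64]
161.3 [-0.58, 0.82]
171.3 [-0.58, 0.99]
181.3 [-0.56, 1.16]
191.3 [-0.5, 1.33]
201.3 [-0.41, 1.48]
211.3 [-0.3, 1.61]
221.3 [-0.17, 1.73]
```

Almost one turn done (101.8° against the stop's 111.4°). Second turn.

```bash

python3 -m inch '{"claw":[1,1,1,1,1,1,1,1,1,1,1,1],"offset":[[-0.15,0.09,0],[-0.28,0.20,0],[-0.40,0.33,0],[-0.49,0.48,0],[-0.55,0.64,0],[-0.58,0.82,0],[-0.58,0.99,0],[-0.56,1.16,0],[-0.50,1.33,0],[-0.41,1.48,0],[-0.30,1.61,0],[-0.17,1.73,0]],"delta_rot":[[0,0,0],[0,0,0],[0,0,0],[0,0,0],[0,0,0],[0,0,0],[0,0,0],[0,0,0],[0,0,0],[0,0,0],[0,0,0],[0,0,0]]}'; 
python3 -c "
from h import *
rep([549.766,101.743],[-.17,1.73],[]); c=after([549.766,101.743,0,-13.021],[-.17,1.73,0],0)[:2]
tab(c,[221.3+10*i for i in range(1,13)])"
```

```text
time: 22.65
ee_pos: [521.6, 20.7, 138.4]
orientation: [-179.8, 0.1, -13.1]
wrist_force: [3.5, 6.4, 3.7]
grip_width: 0.241
ang -140.03906422379885 r 49.609739106073214 ftan -2.6579566743539065 frad -6.765976826233038 cmd [521.995  19.382] cmdang -138.61300026275512
231.3 [0.15, 0.09]
241.3 [0.31, 0.15]
251.3 [0.48, 0.18]
261.3 [0.66, 0.18]
271.3 [0.83, 0.15]
281.3 [1.0, 0.1]
291.3 [1.15, 0.01]
301.3 [1.28, -0.1]
311.3 [1.4, -0.23]
321.3 [1.48, -0.38]
331.3 [1.55, -0.55]
341.3 [1.58, -0.72]
```

```bash

python3 -m inch '{"claw":[1,1,1,1,1,1,1,1,1,1,1,1],"offset":[[0.15,0.09,0],[0.31,0.15,0],[0.48,0.18,0],[0.66,0.18,0],[0.83,0.15,0],[1.00,0.10,0],[1.15,0.01,0],[1.28,-0.10,0],[1.40,-0.23,0],[1.48,-0.38,0],[1.55,-0.55,0],[1.58,-0.72,0]],"delta_rot":[[0,0,0],[0,0,0],[0,0,0],[0,0,0],[0,0,0],[0,0,0],[0,0,0],[0,0,0],[0,0,0],[0,0,0],[0,0,0],[0,0,0]]}'; 
python3 -c "
from h import *
rep([521.995,19.382],[1.58,-.72],[]); c=after([521.995,19.382,0,-13.021],[1.58,-.72,0],0)[:2]
tab(c,[-18.7+10*i for i in range(1,13)])"
```

```text
time: 23.85
ee_pos: [607.5, 35.9, 138.4]
orientation: [179.9, -0.1, -13.1]
wrist_force: [3.1, -4.2, 3.2]
grip_width: 0.244
ang -19.104979726201297 r 50.70198896847633 ftan -2.968156422902606 frad 4.306926372371462 cmd [607.075  36.657] cmdang -18.47627496143276
-8.7 [0.0, -0.17]
1.3000000000000007 [-0.03, -0.34]
11.3 [-0.08, -0.51]
21.3 [-0.17, -0.66]
31.3 [-0.28, -0.79]
41.3 [-0.41, -0.91]
51.3 [-0.56, -1.0]
61.3 [-0.73, -1.06]
71.3 [-0.9, -1.09]
81.3 [-1.07, -1.09]
91.3 [-1.24, -1.06]
101.3 [-1.41, -1.01]
```

```bash

python3 -m inch '{"claw":[1,1,1,1,1,1,1,1,1,1,1,1],"offset":[[0,-0.17,0],[-0.03,-0.34,0],[-0.08,-0.51,0],[-0.17,-0.66,0],[-0.28,-0.79,0],[-0.41,-0.91,0],[-0.56,-1.00,0],[-0.73,-1.06,0],[-0.90,-1.09,0],[-1.07,-1.09,0],[-1.24,-1.06,0],[-1.24,-1.06,0]],"delta_rot":[[0,0,0],[0,0,0],[0,0,0],[0,0,0],[0,0,0],[0,0,0],[0,0,0],[0,0,0],[0,0,0],[0,0,0],[0,0,0],[0,0,0]]}'; 
python3 -c "
from h import *
rep([607.075,36.657],[-1.24,-1.06],[]); c=after([607.075,36.657,0,-13.021],[-1.24,-1.06,0],0)[:2];print(c)
tab(c,[97,102,107,110,111.3,112])"
```

```text
time: 25.05
ee_pos: [556.7, 102.3, 138.3]
orientation: [180.0, 0.2, -13.0]
wrist_force: [-3.6, -0.9, 8.0]
grip_width: 0.243
ang 93.34446937547702 r 49.893148681278525 ftan 3.62206143335015 frad -0.7045128730161364 cmd [558.611 102.263] cmdang 91.139578234888
[558.61050459 102.26334637]
97 [-0.1, 0.02]
102 [-0.18, 0.06]
107 [-0.26, 0.1]
110 [-0.3, 0.13]
111.3 [-0.32, 0.14]
112 [-0.33, 0.15]
```

```bash

python3 -m inch '{"claw":[1,1,1,1,1,1,1,1,1],"offset":[[-0.05,0.01,0],[-0.10,0.02,0],[-0.14,0.04,0],[-0.18,0.06,0],[-0.22,0.08,0],[-0.26,0.10,0],[-0.29,0.12,0],[-0.32,0.14,0],[-0.32,0.14,0]],"delta_rot":[[0,0,0],[0,0,0],[0,0,0],[0,0,0],[0,0,0],[0,0,0],[0,0,0],[0,0,0],[0,0,0]]}'; 
python3 -c "
from h import *
rep([558.6105,102.2633],[-.32,.14],[]); s=ctrl.state();print(s['ee_pos'],s['orientation'])
for n,(x,y) in dict(side=(215,130),top=(200,150)).items():
    im=cams.read_camera(n)[y:y+100,x:x+100,::-1]
    cv2.imwrite(f'pics/{n}9z.png',cv2.resize(im,(400,400),interpolation=cv2.INTER_CUBIC))
cv2.imwrite('pics/both9.png',np.hstack([cv2.imread(f'pics/{n}9z.png') for n in('side','top')]))"
```

```text
time: 25.95
ee_pos: [541.3, 98.8, 138.4]
orientation: [180.0, -0.0, -13.0]
wrist_force: [3.1, -3.8, 4.6]
grip_width: 0.24
ang 111.56865257545475 r 49.71623798949594 ftan -1.5107856706311114 frad -4.703686851008062 cmd [541.445  99.048] cmdang 111.31567303168431
[541.32352529  98.75499532 138.37085425] [ 1.79968560e+02 -9.93965507e-04 -1.30234026e+01]
```

View pics/both9.png

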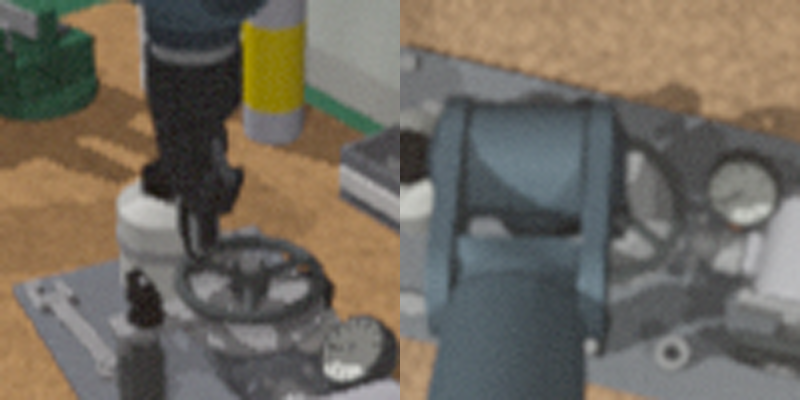

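```bash

python3 -m inch '{"claw":[1,1,1,1],"offset":[[0,0,0],[0,0,0],[0,0,0],[0,0,0]],"delta_rot":[[0,0,0],[0,0,0],[0,0,0],[0,0,0]]}'; 
python3 -c "
from h import *
rep([541.445,99.048],[0,0],[]); print(ctrl.finish_job())"
```

```text
time: 26.45
ee_pos: [541.3, 98.8, 138.4]
orientation: [180.0, 0.0, -13.0]
wrist_force: [2.3, -4.1, 6.1]
grip_width: 0.243
ang 111.55970985770807 r 49.713064420911834 ftan -0.5866473232098464 frad -4.640639476631293 cmd [541.445  99.048] cmdang 111.31548816390317
the job is handed in; nothing more can be done
None
```

I slackened the clamp, shut the valve against its stop, backed it off two turns and handed the job in at 26.5 s, still holding the handle.

- **Clamp:** I turned the knob anticlockwise until the moment jumped to about 1.8 N m at roughly 80° of tool yaw, which I took as its stop. Later side views show it still in that position.
- **Shutting:** I wound the wheel about 280° clockwise until it met the stop. The command ran past the stop, so the push reached about 64 N at the handle and the grip slipped about 5 mm. I re-centred the grip, and a 17 N push gave only 0.8 mm of movement, which confirmed the stop.
- **Backing off:** I turned the wheel 720° anticlockwise. The tool came back within 0.2° of its position at the stop (111.56° against 111.39°). The circle it traced was about 0.7 mm off-centre, which fits the re-grip and suggests no further slip.
- **Last check:** The grip width was unchanged at 0.24, with about 5 N sideways and 6 N vertical at the wrist.
- **Loose things:** The spanner and socket had not moved in the views I took. I did not check the grease jar, tape roll or screwdriver afterwards.
- **Disagreement:** The cameras placed the stand 4 to 5 mm lower in y than gripping the knob and turning the wheel showed. I used the contact values.

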